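Line up the fastener bins and close the row with the end stop

ROBOT

A 6-joint arm with a two-finger parallel gripper is mounted at the origin on the work surface. World frame = base frame: x ahead of the robot, y to its left, z up, the work surface at z = 0. Lengths are in mm, angles in rad, forces in N, time in s.
With the tool pointing down it reaches from about 325 to 850 mm from the base axis. Payload 4.4 kg.
Tool frame: the origin (TCP) lies at the very end of the fingers, on their centre line; the grasp point (between the pads) lies 19 mm behind it (ctrl.hold_point_z is the distance from the TCP to the grasp point, in mm); z points along the fingers, y is the direction in which the jaws open and shut (so a half turn about z gives the same grasp; the last joint's range is limited). The gripper opens to 94 mm and grips with 3 to 60 N. Pads are 16 mm wide; open, the fingers measure 119 mm over their backs; the gripper's body (75 mm by 177 mm) begins 78 mm behind the grasp point.
Start: joints at [0.963, 0.207, 1.542, -0, 1.393, -0.15], TCP at [254.145, 515.788, 205.447] pointing down, gripper open.
Joint ranges: [-2.73, 2.73], [-0.86, 2.22], [0.23, 2.46], [-1.11, 4.25], [0.08, 2.63], [-2.82, 2.82]. Speed limits (rad/s): [2.79, 2.79, 3.14, 3.14, 3.14, 3.14].

INTERFACE

Orientations are given as a unit quaternion [x, y, z, w].
In Python, from station import ctrl gives the robot as it stands.
- The arm moves only by the tool carry_out, never from a script. Its argument "motion" is a list of rows, each a list of 2 entries, a list of its own where there are three numbers: the shift along the tool's x, y, z normalised to -1 to 1, where 1 is 750 mm, then the turn about the tool's z normalised to -1 to 1, where 1 is pi rad. A call has 1 to 12 rows; each row is the pose to reach, as a shift and turn from the pose commanded when the call began, along the tool's axes at that moment, turning the shorter way round; what a row does not reach only later rows make up. A row lasts 1/12 s, in which the tool goes at most 41.7 mm and 7.16 degrees, less where a joint would pass 70% of its speed; a pose out of reach is approached as far as the arm can. A call with a number of a shift or a turn outside -1 to 1 is refused whole. A call with a gripper value outside its range is refused whole. "grip" is the opening, from 0 (shut) to 1 (fully open), set as the call begins (left out, the last holds). The fingers move at their own pace and stop on an object; "newtons" is the grip in N (left out, the last holds). Time passes only in rows, so rows that repeat a pose let the fingers close. It gives the time, the measured TCP pose, the force and the opening at its end, in the units of the state.
- ctrl.state(): the state, without advancing time (a new reading comes with each control period).
- ctrl.read_camera(name): name is "scene" or "top"; returns the picture (420x560x3 uint8, red, green, blue); there is no depth.
- ctrl.camera_params(name): a dict with "fx", "fy", "cx", "cy" (pixels), "distortion" ([k1, k2, p1, p2, k3] as OpenCV has them; the pictures are not rectified), "eye" and "attitude" of the camera in the world. Camera axes: x right, y up, looking along -z (the intrinsics and any distortion apply to the point x, -y, -z); pixel columns grow to the right and rows downward; lengths in mm; the calibration is good to about 2 mm. A picture is of the moment at which its call begins. camera_params takes no time and is no camera call.
- ctrl.job_done(): hands the job in, once; it reports no verdict.
Trained networks look in the newest picture that a camera, given by its name, has taken for a name from the list of things; names that differ only in an ending like _2 or _b are one class to them, and where a whole thing is asked for, a point or a joint stands for the part that bears it (a point fixed in the world has none). Each returns a list of dicts, best first, with "score" (0 to 1); they miss things now and then, are a little off and sometimes report something else, mostly with a low value. They report only what shows in the picture. A call takes as long as a camera call. They do not tell look-alikes from the thing itself.
- ctrl.boxes_of(camera, name): "xy" ([column, row] in pixels, amid what is visible of it).
The state is a dict: "time_s": time; "joints": joint angles; "joint_velocities": joint speeds; "tau": joint torques, N m; "position": TCP position; "tcp_rot": TCP orientation; "contact_force": force on the tool from outside, world axes, zero at the start; "moment": the same for the moment, N m; "finger_gap": finger opening in mm.
Only numpy, scipy, OpenCV 4.12 (cv2) and the standard library are available. Lean on these libraries where they do the work, as an engineer would, in place of code of your own. Each camera call takes 0.05 s, during which the arm holds its last target.

TASK

Tidy the low bench shelf: the three blue fastener bins should stand upright in one neat row, squared up with their backs against the shelf's back rail, packed side by side without gaps between the fixed end plate and the sliding end stop. Slide the end stop up to close the row. Leave the jar, the screwdriver and the tin where they are.

Things in the scene. Friction and masses are not known exactly. Their poses are not given: they have to be found in the camera images.
- shelf: low grey bench shelf, fixed, place and yaw vary. Origin at bench level; x from its open front to its back rail, y along the row. Deck top z = 60 mm, x -115 to 90, y -240 to 190 mm. Back rail: front face x = 75 mm, 12 mm thick, 30 mm above the deck. Fixed end plate: inner face y = 165 mm, 8 mm thick, x -20 to 75 mm, 60 mm above the deck.
- end_stop (a joint): travel (m) of the sliding end stop along shelf +y; 0 is fully open, range 0 to 0.18, starts 0 to 0.02. About 2.5 N of friction, light damping; stays where left. At value q its inner face (to the bins) is at shelf y = -0.185 + q, its outer face at -0.193 + q; three bins tight side by side stop it at about 0.14.
- stop_face (a point): point on the outer (-y) face of the end stop's upright steel plate, 25 mm above the deck, at shelf x = 10 mm; pushed to +y it slides. Plate 8 mm thick, shelf x -17 to 73 mm, 3 to 51 mm above the deck; its dark saddle with a black knob (not to be turned) rides on the rail outside the plate, shelf x 67 to 97 mm, up to 59 mm above the deck.
- bin_1: blue plastic bin, open top, 90 mm deep (x), 70 wide (y), 50 tall, its front (-x side, to the shelf's open front) only 30 tall; walls 3 mm, upright outer faces; 0.17 to 0.35 kg with bolts that stay in it. Origin: centre of its underside; x from front to back. Starts on the deck, short of the rail and askew; the bins are alike, any order is right.
- bin_2: blue plastic bin, open top, 90 mm deep (x), 70 wide (y), 50 tall, its front (-x side, to the shelf's open front) only 30 tall; walls 3 mm, upright outer faces; 0.17 to 0.35 kg with bolts that stay in it. Origin: centre of its underside; x from front to back. Starts on the deck, short of the rail and askew; the bins are alike, any order is right.
- bin_3: blue plastic bin, open top, 90 mm deep (x), 70 wide (y), 50 tall, its front (-x side, to the shelf's open front) only 30 tall; walls 3 mm, upright outer faces; 0.17 to 0.35 kg with bolts that stay in it. Origin: centre of its underside; x from front to back. Starts on the deck, short of the rail and askew; the bins are alike, any order is right.
- jar: bystander: pale translucent plastic screw-top jar with a white lid, 76 mm diameter, 95 mm tall, origin under its centre, on the bench to the left of the shelf
- screwdriver: bystander: screwdriver lying along its own x on the bench to the right of the shelf
- tin: bystander: round metal tin, 70 mm diameter, 40 mm tall, origin under its centre, on the bench to the left of the shelf
Mind the look-alikes: they are no part of the job. What is shaped like the bin_3 but pink is not meant.

How it is judged:
By the outcome, as a careful person would: the job done as asked, in the order asked, and still so for the second after the job is handed in, with the robot touching nothing.
It also fails if it takes over 59 s, if anything falls off the work surface, if the arm or the gripper's body presses on something with over 40 N, if the wrist force passes 120 N, or if a joint passes its speed limit or range.

## Working session

There is one attempt and no reset: what is moved stays moved. The work goes in short steps, Python scripts to look and compute and a tool call to move; the robot and the scene stay as the last step left them, time stands still between calls to the robot, and variables do not carry over. Pictures are saved under pics/ and viewed, and the job is handed in when it is done.

Besides the shell and the picture viewer there is one more tool, called after "Request:" as name(argument=value, ...) on one line, values as JSON. carry_out: Moves the arm, as the interface text tells. Scaled input: -1 to 1 covers 750 mm each way for a shift and pi rad each way for a turn. Its arguments: {"type":"object","properties":{"motion":{"type":"array"},"grip":{"type":"number"},"newtons":{"type":"number"}},"required":["motion"]}

```bash
ls -la; mkdir -p pics
python3 - <<'E'
from station import ctrl
import cv2
print(ctrl.state())
for n in ("scene","top"):
    im=ctrl.read_camera(n); cv2.imwrite(f"pics/{n}0.png",im[:,:,::-1]); print(n,ctrl.camera_params(n))
E
```

```text
total 12
drwxr-xr-x  3 agent agent 4096 Dec  6 07:04 .
drwxr-xr-x 23 root  root  4096 Dec  6 07:04 ..
drwxr-xr-x  2 agent agent 4096 Dec  6 07:04 pics
{'time_s': 0.0, 'joints': array([ 9.62473959e-01,  2.07420994e-01,  1.54293048e+00,  1.78442505e-06,
        1.39353033e+00, -1.50494970e-01]), 'joint_velocities': array([ 0.00061111,  0.00051592,  0.00038657, -0.00043532, -0.0002535 ,
        0.00064766]), 'tau': array([-7.80541050e-04, -3.70873976e+01, -2.81416690e+01,  6.96336036e-02,
        3.61615384e-02, -2.19455701e-04]), 'position': array([253.68819848, 515.10670192, 204.30141244]), 'tcp_rot': array([ 2.26919700e-01,  9.73912799e-01, -1.06285225e-03, -4.24733393e-04]), 'contact_force': array([0.08458155, 0.30530969, 0.08286696]), 'moment': array([-0.01854092, -0.02341409,  0.00382647]), 'finger_gap': 94.15582975985511}
scene {'fx': 428.13645945541157, 'fy': 428.13645945541157, 'cx': 272.4743977904016, 'cy': 210.77106226114668, 'distortion': array([-0.06502035,  0.        ,  0.        ,  0.        ,  0.        ]), 'eye': array([917.75632605, 568.22477248, 758.6960883 ]), 'attitude': array([0.12154277, 0.36512699, 0.87752705, 0.28610474])}
top {'fx': 395.97210087984774, 'fy': 395.97210087984774, 'cx': 274.26958989946615, 'cy': 210.24405565695662, 'distortion': array([-0.03441096,  0.        ,  0.        ,  0.        ,  0.        ]), 'eye': array([ 357.02724669,  -15.23608948, 1191.7852064 ]), 'attitude': array([ 0.05855667, -0.05666059, -0.70352649,  0.70598241])}
```

View pics/scene0.png

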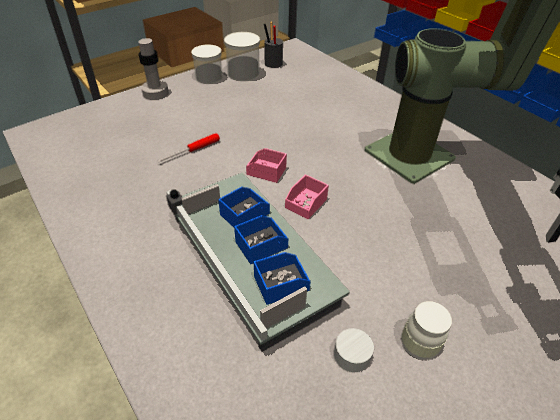

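View pics/top0.png

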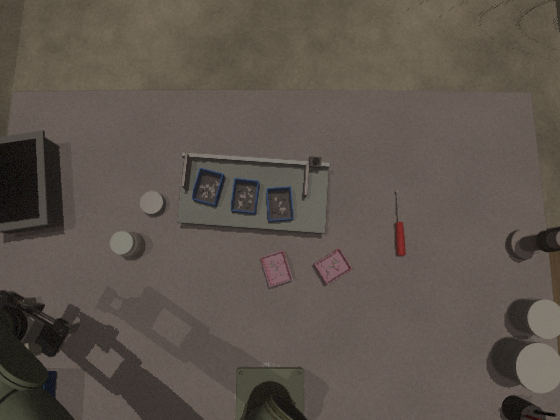

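The three blue bins are on the shelf at about (208,188), (245,197) and (279,205) in the top view. The end plate is at (185,172), the stop at (307,178), and the pink look-alikes are on the bench at (276,269) and (332,266). Next I'll measure the poses.

```bash
cat > h.py <<'E'
import numpy as np, cv2
from scipy.spatial.transform import Rotation as R
from station import ctrl
class Cam:
    def __init__(s,n):
        p=ctrl.camera_params(n); s.K=np.array([[p['fx'],0,p['cx']],[0,p['fy'],p['cy']],[0,0,1]]); s.d=np.array(p['distortion'])
        s.e=np.array(p['eye']); s.Rw=R.from_quat(p['attitude']).as_matrix()
        s.Rc=np.diag([1,-1,-1])@s.Rw.T; s.rv=cv2.Rodrigues(s.Rc)[0]; s.t=-s.Rc@s.e
    def proj(s,P): return cv2.projectPoints(np.float64(P).reshape(-1,1,3),s.rv,s.t,s.K,s.d)[0].reshape(-1,2)
    def back(s,uv,z):
        n=cv2.undistortPoints(np.float64(uv).reshape(-1,1,2),s.K,s.d).reshape(-1,2)
        r=np.c_[n,np.ones(len(n))]@s.Rc
        return s.e+r*((z-s.e[2])/r[:,2])[:,None]
def T(pose,P):
    x,y,a,z0=pose; P=np.float64(P).reshape(-1,3); c,s=np.cos(a),np.sin(a)
    return np.c_[x+c*P[:,0]-s*P[:,1],y+s*P[:,0]+c*P[:,1],P[:,2]+z0]
E
python3 - <<'E'
from h import *
a=cv2.imread('pics/top0.png'); b=cv2.imread('pics/scene0.png')
cv2.imwrite('pics/topz.png',cv2.resize(a[140:250,165:345],None,fx=4.4,fy=4.4,interpolation=cv2.INTER_CUBIC)*1)
cv2.imwrite('pics/scenez.png',cv2.resize(b[170:360,150:360],None,fx=3.1,fy=3.1,interpolation=cv2.INTER_CUBIC))
for n in('top','scene'):
    for m in('bin_1','end_stop','shelf'):print(n,m,[(np.round(d['xy'],1),round(d['score'],2)) for d in ctrl.boxes_of(n,m)])
E
```

```text
top bin_1 [(array([245.3, 197.7]), 0.89), (array([275.9, 265.6]), 0.89), (array([334.4, 265.7]), 0.85), (array([208.4, 189.2]), 0.73), (array([281.9, 205. ]), 0.61)]
top end_stop [(array([309. , 165.1]), 0.81), (array([208.2, 187.2]), 0.71), (array([152.3, 202.5]), 0.42)]
top shelf [(array([259.1, 194. ]), 0.57)]
scene bin_1 [(array([259.3, 240.7]), 0.97), (array([275.5, 276.8]), 0.71), (array([240.9, 207.1]), 0.69), (array([267.5, 165.5]), 0.58), (array([307.4, 197.4]), 0.56)]
scene end_stop [(array([194.3, 199.4]), 0.65)]
scene shelf [(array([248.2, 273.2]), 0.69)]
```

View pics/topz.png

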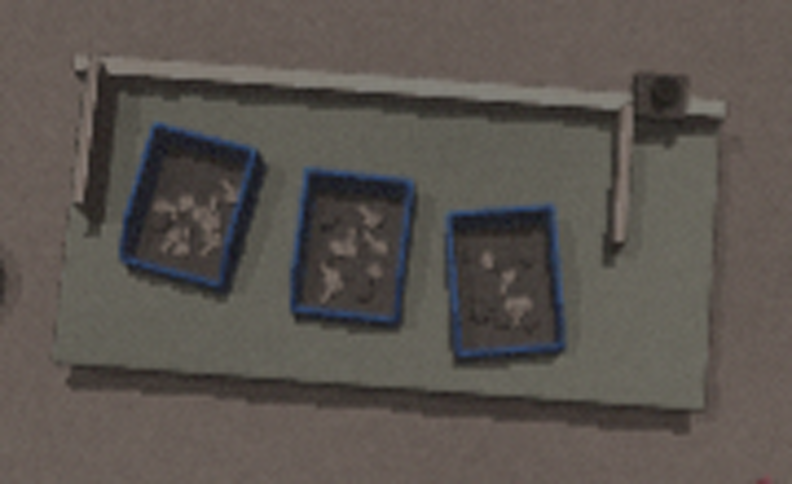

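View pics/scenez.png

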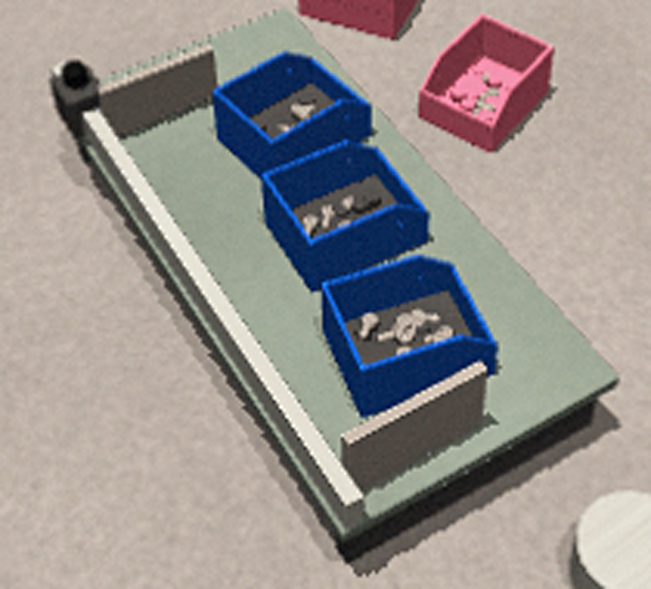

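```bash
cat > fit.py <<'E'
from h import *
from scipy.optimize import least_squares
top,sc=Cam('top'),Cam('scene')
f=lambda l:np.array(l,float)/4.4+[165,140]-0.4
g=lambda l:np.array(l,float)/3.1+[150,170]-0.35
def fit(x0,z0,tp,ti,sp,si):
    r=lambda p:np.r_[(top.proj(T([*p,z0],tp))-f(ti)).ravel(),(sc.proj(T([*p,z0],sp))-g(si)).ravel()]
    o=least_squares(r,x0,x_scale=[10,10,.1],loss='soft_l1'); return o.x,np.round(o.fun.reshape(-1,2),1)
S,res=fit([560,50,0],0,[(-115,190,60),(-115,-240,60),(87,190,90),(87,-240,90),(-20,165,120)],[(55,362),(703,409),(73,58),(725,103),(87,203)],
 [(-115,190,60),(-115,-240,60),(-20,165,120),(75,165,120),(75,190,90)],[(617,380),(285,10),(480,364),(342,437),(363,497)])
print(S,res.tolist())
C=[(45,35,50),(45,-35,50),(-45,-35,30),(-45,35,30)]
B={}
for n,ti,si in [('A',[(153,125),(260,150),(222,287),(122,262)],[(323,283),(363,366)]),('B',[(304,169),(413,180),(399,326),(292,314)],[(263,182),(307,240)]),('C',[(447,213),(554,206),(565,353),(457,360)],[(214,93),(258,148)])]:
    p0=top.back(f(ti),100).mean(0)
    b,res=fit([p0[0],p0[1],0],60,C,ti,[C[1],C[0]],si)
    d=b[:2]-S[:2]; c,s=np.cos(S[2]),np.sin(S[2])
    print(n,b,'shelf:',c*d[0]+s*d[1],-s*d[0]+c*d[1],np.degrees(b[2]-S[2]),np.abs(res).max())
E
python3 fit.py
```

```text
[ 6.10455168e+02  7.40225123e+01 -7.02794010e-02] [[-0.9, -0.3], [0.5, -0.0], [0.4, -1.4], [0.5, -1.2], [-0.7, -0.2], [1.2, -0.5], [0.4, -0.7], [0.1, -0.7], [-0.6, -0.1], [0.4, 0.4]]
A [ 6.03903878e+02  1.76245157e+02 -2.57055849e-01] shelf: -13.713351066220934 101.51025823465015 -10.70150218951584 1.1
B [ 5.78254913e+02  7.12417808e+01 -1.04240976e-01] shelf: -31.925498655345507 -5.035019291291518 -1.9458548937047435 2.3
C [ 5.56077630e+02 -2.64531523e+01  6.57985170e-02] shelf: -47.18774393311042 -104.04610790311494 7.796690389216328 4.6
```

```bash
cat > mv.py <<'E'
import sys; from h import *
S=[610.455,74.02,-0.07028,0]
def w(x,y,z): return T(S,[(x,y,z)])[0]
def shelf(p):
    d=np.array(p[:2])-S[:2]; c,s=np.cos(S[2]),np.sin(S[2]); return np.array([c*d[0]+s*d[1],-s*d[0]+c*d[1],p[2]])
def st():
    s=ctrl.state(); m=R.from_quat(s['tcp_rot']).as_matrix()
    print('t',round(s['time_s'],2),'shelf',np.round(shelf(s['position']),1),'yaw y vs shelf',round(np.degrees(np.arctan2(m[1,1],m[0,1])-np.pi/2-S[2]),2),'F',np.round(s['contact_force'],1),'gap',round(s['finger_gap'],1)); return s
E
python3 - <<'E'
from mv import *
s=st(); m=R.from_quat(s['tcp_rot']).as_matrix()
d=w(-85,104,180)-np.array([254.145,515.788,205.447]); print((m.T@d)/750)
ty=np.degrees(np.arctan2(m[1,1],m[0,1])); print(ty,'turn',-(90+np.degrees(S[2])-ty)/180)
E
```

```text
t 0.4 shelf [-386.5  415.6  205.3] yaw y vs shelf -22.2 F [-0.1  0.3 -0.5] gap 93.8
[-0.52916152 -0.23283903  0.03396172]
63.770897732027166 turn -0.12334641602107446
```

Request:
carry_out(motion=[[[-0.529,-0.233,0.034],-0.1233],[[-0.529,-0.233,0.034],-0.1233],[[-0.529,-0.233,0.034],-0.1233],[[-0.529,-0.233,0.034],-0.1233],[[-0.529,-0.233,0.034],-0.1233],[[-0.529,-0.233,0.034],-0.1233],[[-0.529,-0.233,0.034],-0.1233],[[-0.529,-0.233,0.034],-0.1233],[[-0.529,-0.233,0.034],-0.1233],[[-0.529,-0.233,0.034],-0.1233],[[-0.529,-0.233,0.034],-0.1233],[[-0.529,-0.233,0.034],-0.1233]], grip=0.37)

```text
time_s: 1.4
position: [536.1, 179.1, 179.7]
tcp_rot: [0.038, 0.999, -0.001, 0.001]
contact_force: [-0.0, -0.2, 0.1]
finger_gap: 35.1
```

```bash
python3 -c "
from mv import *
st()"
```

```text
t 1.4 shelf [-81.6  99.6 179.7] yaw y vs shelf -0.36 F [-0.  -0.2  0.1] gap 35.1
```

Request:
carry_out(motion=[[[0,0,0],0],[[0,0,0],0]])

```text
time_s: 1.57
position: [532.3, 184.1, 179.8]
tcp_rot: [0.035, 0.999, 0.0, -0.0]
contact_force: [0.4, -0.0, 0.3]
finger_gap: 34.6
```

```bash
python3 -c "
from mv import *
st()"
```

```text
t 1.57 shelf [-85.7 104.3 179.8] yaw y vs shelf -0.02 F [ 0.4 -0.   0.3] gap 34.6
```

Request:
carry_out(motion=[[[0,0,0.05],0],[[0,0,0.1],0],[[0,0,0.1413],0],[[0,0,0.1413],0],[[-0.01,0,0.1413],0],[[-0.02,0,0.1413],0],[[-0.03,0,0.1413],0],[[-0.04,0,0.1413],0],[[-0.05,0,0.1413],0],[[-0.06,0,0.1413],0],[[-0.07,0,0.1413],0],[[-0.078,0,0.1413],0]])

```text
time_s: 2.57
position: [592.2, 179.6, 74.5]
tcp_rot: [0.035, 0.999, 0.0, 0.0]
contact_force: [-3.4, 0.2, 1.8]
finger_gap: 34.6
```

Run:
```python
from mv import *
st()
cv2.imwrite('pics/t1.png',cv2.resize(ctrl.read_camera('top')[140:250,165:345,::-1],None,fx=4.4,fy=4.4,interpolation=cv2.INTER_CUBIC))
```

```text
t 2.57 shelf [-25.6 104.1  74.5] yaw y vs shelf -0.02 F [-3.4  0.2  1.8] gap 34.6
```

View pics/t1.png

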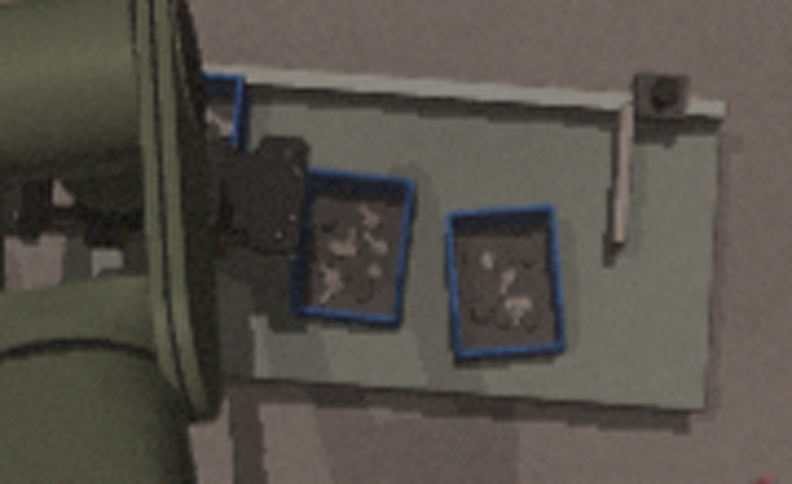

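Bin A is almost at the rail, squared by the fingers. I'll press it home gently.

Request:
carry_out(motion=[[[-0.002,0,0],0],[[-0.004,0,0],0],[[-0.005,0,0],0],[[-0.006,0,0],0]])

```text
time_s: 2.95
position: [592.8, 179.5, 73.8]
tcp_rot: [0.035, 0.999, -0.0, -0.003]
contact_force: [-10.2, 0.5, 9.2]
finger_gap: 34.8
```

```bash
python3 -c "
from mv import *
st()"
```

```text
t 2.95 shelf [-25.  104.   73.8] yaw y vs shelf 0.01 F [-10.2   0.5   9.2] gap 34.8
```

Request:
carry_out(motion=[[[0.05,0,0],0],[[0.1033,0,0],0],[[0.1033,-0.05,0],0],[[0.1033,-0.1,0],0],[[0.1033,-0.144,0],0],[[0.1033,-0.144,0],0],[[0.08,-0.144,0],0],[[0.06,-0.144,0],0],[[0.045,-0.144,0],0],[[0.033,-0.144,0],0],[[0.021,-0.144,0],0],[[0.01,-0.144,0],0]])

```text
time_s: 3.95
position: [580.4, 72.3, 73.7]
tcp_rot: [0.035, 0.999, -0.0, -0.001]
contact_force: [-3.3, 0.3, 2.4]
finger_gap: 34.3
```

Request:
carry_out(motion=[[[-0.004,0,0],0],[[-0.007,0,0],0],[[-0.009,0,0],0],[[-0.01,0,0],0]])

```text
time_s: 4.28
position: [585.1, 72.0, 73.9]
tcp_rot: [0.035, 0.999, -0.0, -0.003]
contact_force: [-10.9, -0.0, 9.3]
finger_gap: 34.9
```

```bash
python3 -c "
from mv import *
st()"
```

```text
t 4.28 shelf [-25.2  -3.8  73.9] yaw y vs shelf 0.02 F [-10.9  -0.    9.3] gap 34.9
```

Request:
carry_out(motion=[[[0.05,0,0],0],[[0.1,0,0],0],[[0.126,0,0],0],[[0.126,-0.05,0],0],[[0.126,-0.1,0],0],[[0.126,-0.136,0],0],[[0.126,-0.136,0],0],[[0.11,-0.136,0],0],[[0.095,-0.136,0],0],[[0.08,-0.136,0],0],[[0.065,-0.136,0],0],[[0.05,-0.136,0],0]])

```text
time_s: 5.28
position: [543.3, -26.9, 73.8]
tcp_rot: [0.035, 0.999, 0.0, -0.001]
contact_force: [-3.3, 0.4, 2.9]
finger_gap: 34.5
```

Request:
carry_out(motion=[[[-0.012,0,0],0],[[-0.024,0,0],0],[[-0.035,0,0],0],[[-0.043,0,0],0],[[-0.047,0,0],0],[[-0.049,0,0],0],[[-0.05,0,0],0],[[-0.05,0,0],0]])

```text
time_s: 5.95
position: [577.9, -29.8, 73.8]
tcp_rot: [0.035, 0.999, 0.0, -0.004]
contact_force: [-8.3, 0.9, 7.3]
finger_gap: 34.8
```

```bash
python3 -c "
from mv import *
st()"
```

```text
t 5.95 shelf [ -25.2 -105.8   73.8] yaw y vs shelf 0.0 F [-8.3  0.9  7.3] gap 34.8
```

Request:
carry_out(motion=[[[0.04,0,0],0],[[0.05,0,-0.03],0]])

```text
time_s: 6.12
position: [535.6, -26.0, 90.4]
tcp_rot: [0.035, 0.999, 0.001, -0.007]
contact_force: [0.2, 0.4, -1.6]
finger_gap: 34.7
```

Request:
carry_out(motion=[[[0,0,-0.05],0],[[0,0,-0.09],0],[[-0.03,-0.04,-0.09],0],[[-0.06,-0.08,-0.09],0],[[-0.0907,-0.12,-0.09],0],[[-0.0907,-0.1575,-0.09],0],[[-0.0907,-0.1575,-0.09],0],[[-0.0907,-0.1575,-0.09],0],[[-0.0907,-0.1575,-0.04],0],[[-0.0907,-0.1575,0.0],0],[[-0.0907,-0.1575,0.0153],0],[[-0.0907,-0.1575,0.0153],0]], grip=0, newtons=10)

```text
time_s: 7.12
position: [599.8, -147.7, 80.9]
tcp_rot: [0.035, 0.999, 0.002, -0.004]
contact_force: [-1.1, 0.2, -0.4]
finger_gap: 0.5
```

Run:
```python
from mv import *
st()
cv2.imwrite('pics/t2.png',cv2.resize(ctrl.read_camera('top')[140:250,165:345,::-1],None,fx=4.4,fy=4.4,interpolation=cv2.INTER_CUBIC))
cv2.imwrite('pics/s2.png',cv2.resize(ctrl.read_camera('scene')[150:360,150:370,::-1],None,fx=2.8,fy=2.8,interpolation=cv2.INTER_CUBIC))
```

```text
t 7.12 shelf [   4.9 -221.9   80.9] yaw y vs shelf 0.06 F [-1.1  0.2 -0.4] gap 0.5
```

View pics/t2.png

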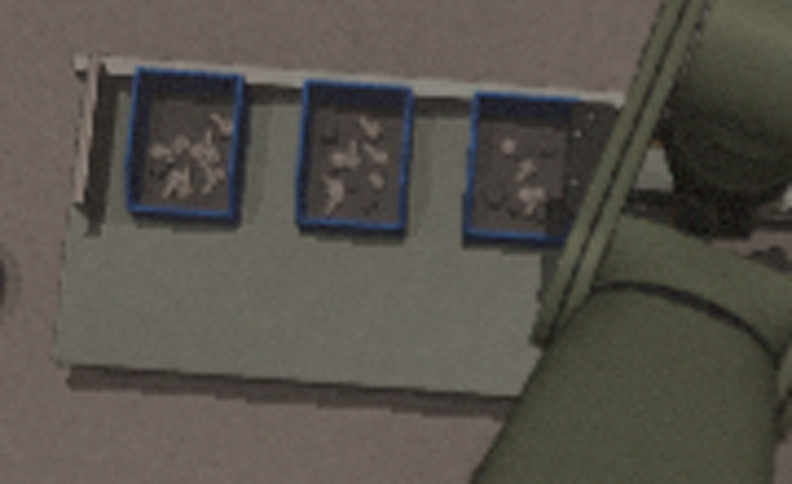

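View pics/s2.png

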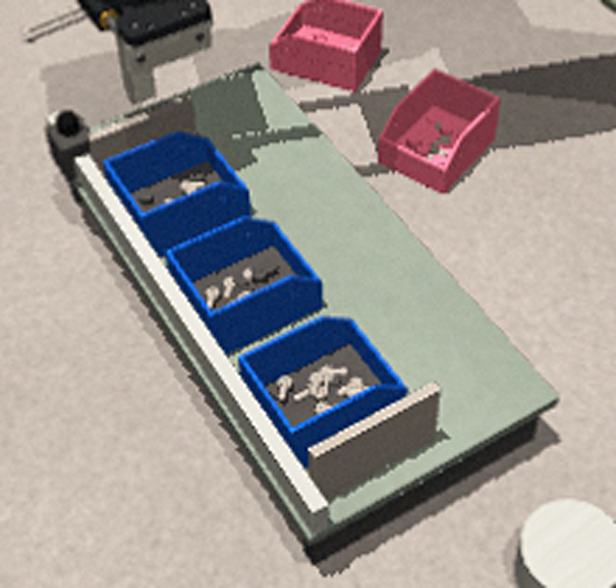

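The bins stand square against the rail with gaps between them, and the closed fingers are outside the stop. Now I'll push the stop.

Request:
carry_out(motion=[[[0,0.013,0],0],[[0,0.026,0],0],[[0,0.039,0],0],[[0,0.052,0],0],[[0,0.065,0],0],[[0,0.078,0],0],[[0,0.091,0],0],[[0,0.104,0],0],[[0,0.117,0],0],[[0,0.13,0],0],[[0,0.143,0],0],[[0,0.156,0],0]])

```text
time_s: 8.22
position: [612.3, -35.4, 86.4]
tcp_rot: [0.035, 0.999, -0.003, 0.001]
contact_force: [-0.5, -7.8, 4.8]
finger_gap: 0.4
```

Run:
```python
from mv import *
st()
cv2.imwrite('pics/s3.png',cv2.resize(ctrl.read_camera('scene')[150:360,150:370,::-1],None,fx=2.8,fy=2.8,interpolation=cv2.INTER_CUBIC))
```

```text
t 8.22 shelf [   9.5 -109.1   86.4] yaw y vs shelf -0.0 F [-0.5 -7.8  4.8] gap 0.4
```

View pics/s3.png

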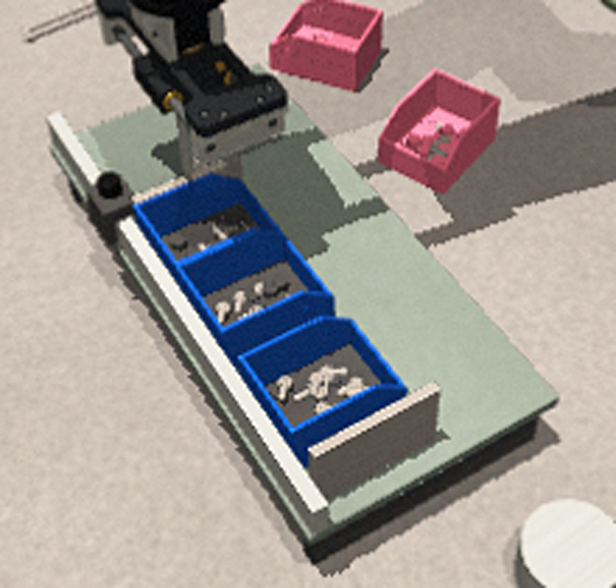

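Working: two bins are packed, and the stop is still sliding toward the third. Continuing more slowly.

Request:
carry_out(motion=[[[0,0.007,0],0],[[0,0.014,0],0],[[0,0.021,0],0],[[0,0.028,0],0],[[0,0.034,0],0],[[0,0.039,0],0],[[0,0.044,0],0],[[0,0.048,0],0],[[0,0.051,0],0],[[0,0.054,0],0],[[0,0.056,0],0],[[0,0.056,0],0]])

```text
time_s: 9.27
position: [615.1, 5.8, 86.3]
tcp_rot: [0.035, 0.999, -0.003, 0.001]
contact_force: [-0.6, -8.5, 5.8]
finger_gap: 0.6
```

Run:
```python
from mv import *
st()
cv2.imwrite('pics/s4.png',cv2.resize(ctrl.read_camera('scene')[150:360,150:370,::-1],None,fx=2.8,fy=2.8,interpolation=cv2.INTER_CUBIC))
```

```text
t 9.27 shelf [  9.4 -67.8  86.3] yaw y vs shelf -0.0 F [-0.6 -8.5  5.8] gap 0.6
```

View pics/s4.png

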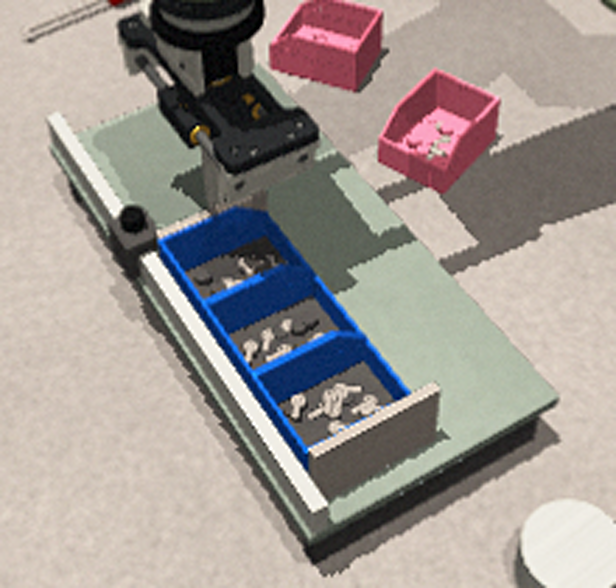

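Request:
carry_out(motion=[[[0,0.002,0],0],[[0,0.004,0],0],[[0,0.006,0],0],[[0,0.007,0],0],[[0,0.007,0],0]])

```text
time_s: 9.73
position: [615.3, 8.4, 86.4]
tcp_rot: [0.035, 0.999, -0.005, 0.001]
contact_force: [-1.9, -15.0, 4.8]
finger_gap: 0.5
```

```bash
python3 -c "
from mv import *
st()"
```

```text
t 9.73 shelf [  9.4 -65.2  86.4] yaw y vs shelf -0.0 F [ -1.9 -15.    4.8] gap 0.5
```

Force rose as the stop stalled where expected (-65). I'll back off and go round to re-seat the fronts.

Request:
carry_out(motion=[[[0,-0.02,0],0],[[0,-0.035,0],0],[[0,-0.035,-0.05],0],[[0,-0.035,-0.1],0],[[0.03,-0.01,-0.11],0],[[0.06,0.03,-0.11],0],[[0.086,0.0667,-0.11],0],[[0.086,0.0667,-0.11],0],[[0.086,0.0667,-0.11],0]])

```text
time_s: 10.48
position: [552.2, 69.9, 166.8]
tcp_rot: [0.034, 0.999, 0.001, -0.001]
contact_force: [-0.1, 0.2, -0.1]
finger_gap: 0.7
```

Request:
carry_out(motion=[[[0,0,0],0],[[0,0,0],0]], grip=0.37)

```text
time_s: 10.65
position: [554.0, 67.5, 167.1]
tcp_rot: [0.036, 0.999, 0.0, -0.0]
contact_force: [-0.3, -0.3, 0.2]
finger_gap: 10.3
```

Run:
```python
from mv import *
st()
cv2.imwrite('pics/t5.png',cv2.resize(ctrl.read_camera('top')[140:250,165:345,::-1],None,fx=4.4,fy=4.4,interpolation=cv2.INTER_CUBIC))
```

```text
t 10.65 shelf [-55.8 -10.5 167.1] yaw y vs shelf -0.06 F [-0.3 -0.3  0.2] gap 10.3
```

View pics/t5.png

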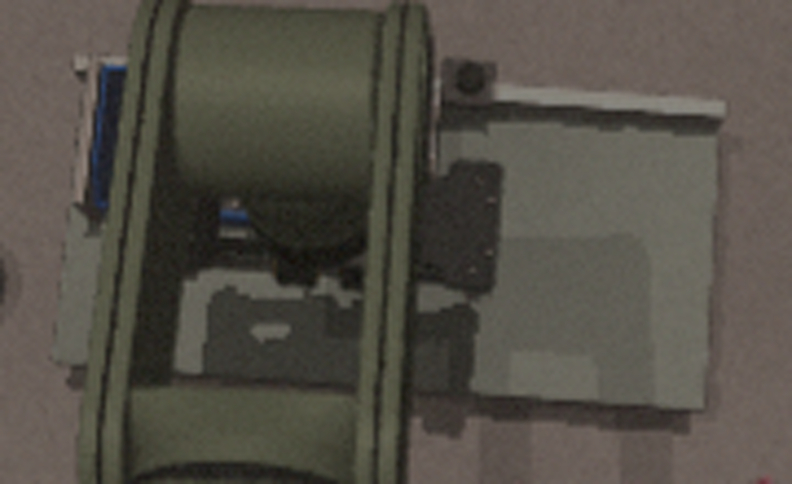

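Request:
carry_out(motion=[[[0,0,0.05],0],[[0,0,0.1],0],[[0,0,0.124],0],[[0,0,0.124],0],[[-0.015,0,0.124],0],[[-0.028,0,0.124],0],[[-0.036,0,0.124],0],[[-0.04,0,0.124],0],[[-0.043,0,0.124],0],[[-0.045,0,0.124],0],[[-0.045,0,0.124],0]])

```text
time_s: 11.62
position: [584.7, 65.6, 75.1]
tcp_rot: [0.035, 0.999, -0.0, -0.003]
contact_force: [-8.2, 0.0, 7.7]
finger_gap: 34.8
```

```bash
python3 -c "
from mv import *
st()"
```

```text
t 11.62 shelf [-25.1 -10.2  75.1] yaw y vs shelf -0.0 F [-8.2  0.   7.7] gap 34.8
```

Request:
carry_out(motion=[[[0.02,0,0],0],[[0.025,0.0,0],0],[[0.025,0.05,0],0],[[0.025,0.0933,0],0],[[0.025,0.0933,0],0],[[0.025,0.0933,0],0],[[0.015,0.0933,0],0],[[0.008,0.0933,0],0],[[0.004,0.0933,0],0],[[0.001,0.0933,0],0],[[0,0.0933,0],0],[[0,0.0933,0],0]])

```text
time_s: 12.62
position: [589.6, 134.6, 74.3]
tcp_rot: [0.036, 0.999, -0.0, -0.004]
contact_force: [-7.7, 1.1, 7.0]
finger_gap: 34.7
```

```bash
python3 -c "
from mv import *
st()"
```

```text
t 12.62 shelf [-25.1  59.   74.3] yaw y vs shelf -0.08 F [-7.7  1.1  7. ] gap 34.7
```

Request:
carry_out(motion=[[[0.02,0,0],0],[[0.025,0.0,0],0],[[0.025,0.05,0],0],[[0.025,0.0933,0],0],[[0.025,0.0933,0],0],[[0.025,0.0933,0],0],[[0.015,0.0933,0],0],[[0.008,0.0933,0],0],[[0.004,0.0933,0],0],[[0.001,0.0933,0],0],[[0,0.0933,0],0],[[0,0.0933,0],0]])

```text
time_s: 13.62
position: [594.5, 204.2, 74.3]
tcp_rot: [0.036, 0.999, -0.001, -0.004]
contact_force: [-8.8, 0.3, 6.2]
finger_gap: 35.2
```

```bash
python3 -c "
from mv import *
st()"
```

```text
t 13.62 shelf [-25.1 128.7  74.3] yaw y vs shelf -0.08 F [-8.8  0.3  6.2] gap 35.2
```

Request:
carry_out(motion=[[[0.04,0,0],0],[[0.05,0,-0.04],0]])

```text
time_s: 13.78
position: [549.3, 205.3, 95.6]
tcp_rot: [0.036, 0.999, -0.003, -0.011]
contact_force: [-1.1, 0.5, -1.5]
finger_gap: 34.6
```

Request:
carry_out(motion=[[[0,0,-0.05],0],[[0,-0.02,-0.08],0],[[-0.02,-0.07,-0.08],0],[[-0.04,-0.12,-0.08],0],[[-0.06,-0.165,-0.08],0],[[-0.08,-0.21,-0.08],0],[[-0.09,-0.26,-0.08],0],[[-0.09,-0.2987,-0.08],0],[[-0.09,-0.2987,-0.08],0],[[-0.09,-0.2987,-0.08],0]], grip=0)

```text
time_s: 14.62
position: [611.6, -22.8, 164.4]
tcp_rot: [0.038, 0.999, 0.0, 0.0]
contact_force: [-0.2, 0.6, 0.6]
finger_gap: 0.4
```

```bash
python3 -c "
from mv import *
st()"
```

```text
t 14.62 shelf [  7.9 -96.5 164.4] yaw y vs shelf -0.28 F [-0.2  0.6  0.6] gap 0.4
```

Request:
carry_out(motion=[[[0,0,0.05],0],[[0,0,0.104],0],[[0,0,0.104],0],[[0,0.015,0.104],0],[[0,0.028,0.104],0],[[0,0.036,0.104],0],[[0,0.041,0.104],0],[[0,0.045,0.104],0],[[0,0.048,0.104],0],[[0,0.048,0.104],0]])

```text
time_s: 15.45
position: [615.6, 8.3, 89.7]
tcp_rot: [0.034, 0.999, -0.008, 0.002]
contact_force: [-2.1, -19.3, 0.2]
finger_gap: 0.2
```

```bash
python3 -c "
from mv import *
st()"
```

```text
t 15.45 shelf [  9.7 -65.2  89.7] yaw y vs shelf 0.1 F [ -2.1 -19.3   0.2] gap 0.2
```

Seated at -65.2, unchanged. I'll retreat away from the shelf to look.

Request:
carry_out(motion=[[[0,-0.02,0],0],[[0,-0.04,0],0],[[0,-0.04,-0.05],0],[[0,-0.04,-0.1],0],[[0,-0.08,-0.13],0],[[0.02,-0.13,-0.13],0],[[0.05,-0.18,-0.13],0],[[0.08,-0.22,-0.13],0],[[0.1,-0.26,-0.13],0],[[0.1,-0.3,-0.13],0],[[0.1,-0.3,-0.13],0],[[0.1,-0.3,-0.13],0]])

```text
time_s: 16.45
position: [523.8, -204.9, 185.6]
tcp_rot: [0.037, 0.999, -0.0, 0.001]
contact_force: [-0.1, 0.3, -0.8]
finger_gap: 0.9
```

Run:
```python
from mv import *
st()
a=ctrl.read_camera('top')[:,:,::-1]; b=ctrl.read_camera('scene')[:,:,::-1]
cv2.imwrite('pics/t6.png',cv2.resize(a[140:250,165:345],None,fx=4.4,fy=4.4,interpolation=cv2.INTER_CUBIC))
cv2.imwrite('pics/t6f.png',a)
cv2.imwrite('pics/s6.png',cv2.resize(b[150:360,150:370],None,fx=2.8,fy=2.8,interpolation=cv2.INTER_CUBIC))
```

```text
t 16.45 shelf [ -66.9 -284.3  185.6] yaw y vs shelf -0.17 F [-0.1  0.3 -0.8] gap 0.9
```

View pics/t6.png

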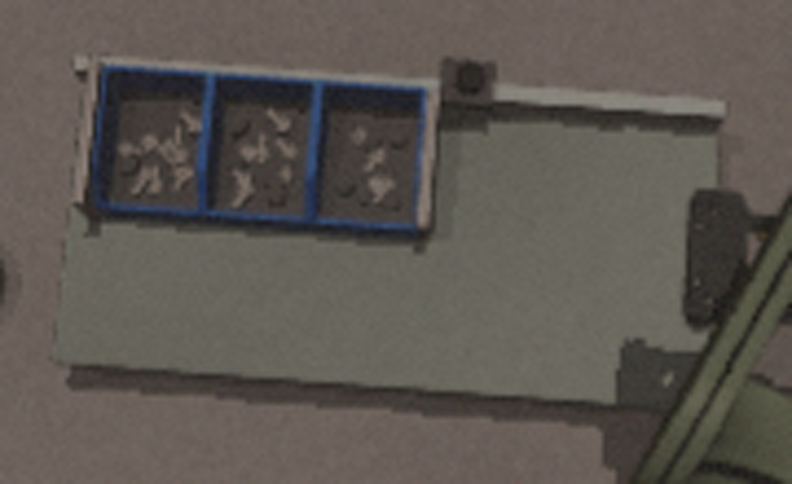

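View pics/s6.png

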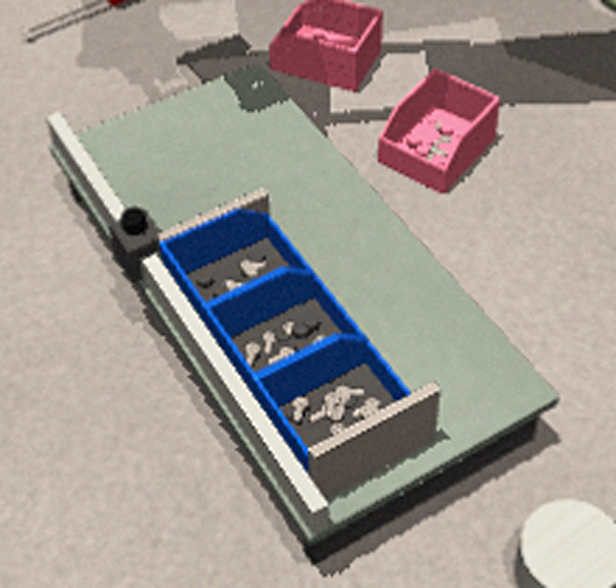

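View pics/t6f.png

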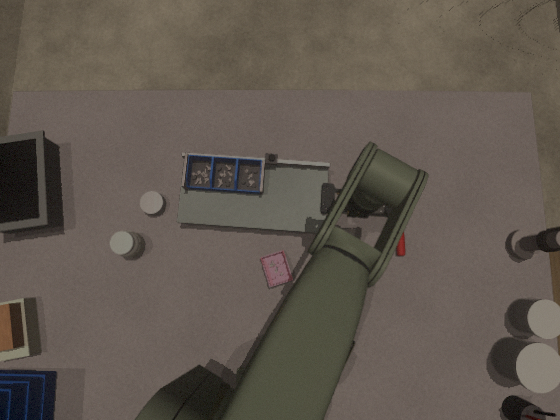

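The row is tight and square: in the full top view the bins span about (186,155) to (263,193), with plate and stop touching at the two ends. The jar (123,243) and tin (152,203) haven't moved, and the arm is clear of everything. Handing in.

```bash
python3 -c "
from mv import *
st(); print(ctrl.job_done())"
```

```text
t 16.55 shelf [ -66.8 -282.3  184.9] yaw y vs shelf 0.02 F [-0.   0.5 -0.5] gap 0.4
the job is handed in; nothing more can be done
None
```

The three blue bins now stand upright in one row, backs against the rail, packed between the end plate and the closed end stop. I handed the job in at about 16.6 s; no verdict is reported.

- **How it was done:** I pushed each bin square against the rail with two spread fingers on its front. I then slid the end stop in with the fingers shut, pressed each bin to the rail again, and closed the stop once more.
- **Position checks:** All three fronts stopped at the same depth, shelf x about -25 mm on the finger centre. That is 2 mm short of the -23 mm I calculated, within the 2 mm camera calibration. The stop halted at the same place on both closing pushes, at a travel of about 0.14 as expected for three tight bins.
- **Forces:** The highest wrist force I read at the end of a move was about 20 N.
- **Final pictures:** They show no visible gaps in the row. The jar and tin look unmoved. The arm hid part of the screwdriver in the last top view, but nothing came near it. I never touched the pink bins.

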